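Feel which sliding door leaves a gap

TASK

The sliding door of one of these two acrylic boxes no longer closes up: find which one by trying the feeler blade from the wooden stand, blade pointing down, in the crack between door and white closing strip, without forcing it or shifting the doors. Where it goes in, put it in at the end of the crack nearest the robot until its handle rests on the top, run it along the crack to the far end to feel that the gap is clear all the way, and leave it standing there so I can see which box needs a seal strip. Leave the mug, the spool and the craft punch alone.

Things in the scene. Friction and masses are not known exactly. Their poses are not given: they have to be found in the camera images.
- box_a: one acrylic box, 170 (x) x 140 (y) x 80 mm high, fixed; origin: centre of its underside; x from the end near the robot to the far end. A 5 mm thick door fills the top and slides along y, opening to -y. At both x ends white rails have lips (12 mm wide, z 76 to 80 mm) 146 mm apart. Inside hollow, contents under 29 mm. One box has a tight crack, one a wide
- box_b: the other box, alike in every way but the crack; axes and sizes as box_a
- crack_a (a point): inner edge of box_a's white closing strip (30 mm wide, on the +y side), at mid-length of the crack, on the top face, 76 mm high, which strip and door share. Axes as the box: x along the crack, y across. The crack lies on the -y side, between here and edge_a, 1.8 to 2.4 mm wide (tight, blade jams) or 5.8 to 7 mm (takes it)
- crack_b (a point): the same point on box_b's closing strip; crack to edge_b, tight or wide as described for box_a
- edge_a (a point): front edge of box_a's door (aluminium trim), mid-length of the crack, top face, 76 mm high; moves with the door; the crack is from here to crack_a. The door is stiff in its grooves: stays put unless pushed sideways with about 8 N. Its clear finger pull, 10 mm high, is 92 mm behind this edge
- edge_b (a point): the same point on box_b's door; all as edge_a
- blade: feeler blade, about 55 g: flat steel blade 24 mm wide (x), 4 mm thick (y), 42 mm long, pointing down from an upright wooden handle 30 (x) x 16 (y) x 52 mm high. Origin: centre of the handle's underside (the shoulder), z up; both ways round alike. Starts upright in the stand's slot, shoulder resting on the stand's top; in a crack that takes it, it stands the same way
- blade_tip (a point): middle of the blade's lower end, 42 mm below the shoulder
- blade_grip (a point): centre of the handle where it is best gripped across its 16 mm, 30 mm above the shoulder
- stand: fixed wooden bench stand 110 (x) x 64 (y) x 60 mm high, origin at the centre of its underside. Slot in the middle of its top, 31 (x) x 8 (y) x 50 mm deep, holds the blade with the blade's axes along the stand's; two short awl handles stand 26 mm above its top, 42 mm either side of the slot along x
- mug: white ceramic mug of pencils, 80 mm across, 95 mm high, pencils to about 190 mm; origin at its foot; bystander
- spool: empty wooden spool standing on end, 40 mm across, 50 mm high; origin at its foot; bystander
- punch: plastic craft punch 64 x 46 x 46 mm; origin at the centre of its underside; bystander

How it is judged:
On the way, in this order (a step that is already met when the one before it is completed fails the run):
1. the blade is down in the crack that takes it, in the near part of the crack (more than 35 mm short of its middle) (((y of edge_a in the frame of crack_a below -0.0045 m and x of blade_tip in the frame of crack_a between -0.075 and -0.035 m and y of blade_tip in the frame of crack_a between -0.01 and 0.002 m and z of blade_tip in the frame of crack_a below -0.034 m) or (y of edge_b in the frame of crack_b below -0.0045 m and x of blade_tip in the frame of crack_b between -0.075 and -0.035 m and y of blade_tip in the frame of crack_b between -0.01 and 0.002 m and z of blade_tip in the frame of crack_b below -0.034 m))), for 0.1 s.
2. still down in that crack, the blade passes the middle (((y of edge_a in the frame of crack_a below -0.0045 m and x of blade_tip in the frame of crack_a between -0.02 and 0.02 m and y of blade_tip in the frame of crack_a between -0.01 and 0.002 m and z of blade_tip in the frame of crack_a below -0.034 m) or (y of edge_b in the frame of crack_b below -0.0045 m and x of blade_tip in the frame of crack_b between -0.02 and 0.02 m and y of blade_tip in the frame of crack_b between -0.01 and 0.002 m and z of blade_tip in the frame of crack_b below -0.034 m))), for 0.05 s.
3. still down in that crack, the blade reaches the far part (more than 35 mm past its middle) (((y of edge_a in the frame of crack_a below -0.0045 m and x of blade_tip in the frame of crack_a between 0.035 and 0.075 m and y of blade_tip in the frame of crack_a between -0.01 and 0.002 m and z of blade_tip in the frame of crack_a below -0.034 m) or (y of edge_b in the frame of crack_b below -0.0045 m and x of blade_tip in the frame of crack_b between 0.035 and 0.075 m and y of blade_tip in the frame of crack_b between -0.01 and 0.002 m and z of blade_tip in the frame of crack_b below -0.034 m))), for 0.1 s.
At the end, for the whole second after the job is handed in: the blade stands released and still in the crack that takes it (door edge more than 4.5 mm from the strip), in the far part of the crack (35 to 75 mm past its middle), upright within 0.12 rad and in line with the crack within 0.2 rad, its handle's underside resting on the top (within -2 to +2.5 mm) (((y of edge_a in the frame of crack_a below -0.0045 m and x of blade_tip in the frame of crack_a between 0.035 and 0.075 m and y of blade_tip in the frame of crack_a between -0.01 and 0.002 m and z of blade_tip in the frame of crack_a below -0.034 m and z of blade in the frame of crack_a between -0.002 and 0.0025 m and angle between the y axis of blade and the y axis of crack_a, either way round below 0.2 rad) or (y of edge_b in the frame of crack_b below -0.0045 m and x of blade_tip in the frame of crack_b between 0.035 and 0.075 m and y of blade_tip in the frame of crack_b between -0.01 and 0.002 m and z of blade_tip in the frame of crack_b below -0.034 m and z of blade in the frame of crack_b between -0.002 and 0.0025 m and angle between the y axis of blade and the y axis of crack_b, either way round below 0.2 rad)) and angle between blade's own z axis and vertical below 0.12 rad and linear speed of blade below 0.01 m/s and contact force between the fingers and blade below 0.1 N); the robot touches nothing.
It fails at once if a door is shifted by more than 2 mm (distance of any of edge_a, edge_b from where it was at the start of the episode above 0.002 m).
It fails at once if the blade is forced: pressed on a box with more than 40 N (contact force between blade and box_a above 40 N or contact force between blade and box_b above 40 N).
It fails at once if a bystander is moved by more than 20 mm (distance of any of mug, spool, punch from where it was at the start of the episode above 0.02 m).
It fails at once if the mug is tipped by more than 0.35 rad (angle between mug's own z axis and vertical above 0.35 rad).
It also fails if it takes over 58 s, if anything falls off the work surface, if the arm or the gripper's body presses on something with over 40 N, if the wrist force passes 120 N, or if a joint passes its speed limit or range.

ROBOT

A 6-joint arm with a two-finger parallel gripper is mounted at the origin on the work surface. World frame = base frame: x ahead of the robot, y to its left, z up, the work surface at z = 0. Lengths are in m, angles in rad, forces in N, time in s.
With the tool pointing down it reaches from about 0.325 to 0.775 m from the base axis. Payload 5.5 kg.
Tool frame: the origin (TCP) lies at the very end of the fingers, on their centre line; the grasp point (between the pads) lies 19 mm behind it; z points along the fingers, y is the line along which they close (so a half turn about z gives the same grasp; the last joint's range is limited). The gripper opens to 88 mm and grips with 3 to 60 N. Pads are 20 mm wide; open, the fingers measure 115 mm over their backs; the gripper's body (75 mm by 178 mm) begins 61 mm behind the grasp point.
Start: joints at [1.197, 0.091, 1.231, -0, 1.82, -0.057], TCP at [0.187, 0.57, 0.223] pointing down, gripper open.
Joint ranges: [-2.87, 2.87], [-0.86, 2.18], [0.17, 2.46], [-1.51, 4.65], [0.06, 2.69], [-2.65, 2.65]. Speed limits (rad/s): [2.57, 2.57, 3.01, 3.14, 3.14, 3.14].

INTERFACE

Orientations are given as a 3x3 rotation matrix whose columns are the frame's x, y, z axes.
In Python, from cell import arm, capture, camera_params, recognise, silhouettes gives the robot as it stands.
- The arm moves only by the shell command python3 -m crank 'ROWS' [FORCE]. ROWS is JSON, one flat list of numbers, 7 for each row, row after row: the finger opening in mm, from 0 to 87.8, then the shift along the world's x, y, z in mm, then the turn, a rotation vector about the world's x, y, z in rad. A call has 1 to 20 rows; each row shifts and turns the commanded pose from where the row before left it; what a row does not reach is not made up. A row lasts 1/12 s, in which the tool goes at most 41.7 mm and 7.16 degrees, less where a joint would pass 70% of its speed; a pose out of reach is approached as far as the arm can. A call is refused whole if a number of a shift passes 41.7 or a number of a turn 0.125, either way. A call with a gripper value outside its range is refused whole. The fingers move at their own pace and stop on an object; FORCE is the grip in N (left out, the last holds). Time passes only in rows, so rows that do not move let the fingers close. It gives the time, the measured TCP pose, the force, the opening and the grip force at its end, in the units of the state.
- arm.observe(): the state, without advancing time (a new reading comes with each control period).
- capture(name): name is "scene" or "top"; returns the picture (400x640x3 uint8, red, green, blue); there is no depth.
- camera_params(name): a dict with "fx", "fy", "cx", "cy" (pixels), "T" (4x4, takes a point from camera to world coordinates). Camera axes: x right, y down, z forward; pixel columns grow to the right and rows downward; lengths in m; the calibration is good to about 2 mm. A picture is of the moment at which its call begins. camera_params takes no time and is no camera call.
- arm.sign_off(): hands the job in; it is judged then, once.
Trained networks look in the newest picture that a camera, given by its name, has taken for a name from the list of things; names that differ only in an ending like _2 or _b are one class to them, and where a whole thing is asked for, a point or a joint stands for the part that bears it (a point fixed in the world has none). Each returns a list of dicts, best first, with "conf" (0 to 1); they miss things now and then, are a little off and sometimes report something else, mostly with a low value. They report only what shows in the picture. A call takes as long as a camera call.
- recognise(camera, thing): "point" ([x, y, z] in m, in world coordinates, good to about 4 mm: the middle of the surface that is visible of it).
- silhouettes(camera, thing): "region" (400x640 bool, what is visible of it).
The state is a dict: "clock": time; "joint_positions": joint angles; "qd": joint speeds; "joint_torque": joint torques, N m; "position": TCP position; "orientation": TCP orientation; "force": force on the tool from outside, world axes, zero at the start; "moment": the same for the moment, N m; "grip_width": finger opening in m; "grasp_force": force on a finger pad.
Only numpy, scipy, OpenCV 4.12 (cv2) and the standard library are available. Lean on these libraries where they do the work, as an engineer would, in place of code of your own. Each camera call takes 0.05 s, during which the arm holds its last target. There are 200 camera calls.

## Working session

There is one attempt and no reset: what is moved stays moved. The work goes in short steps, Python scripts to look and compute and a shell command to move; the robot and the scene stay as the last step left them, time stands still between calls to the robot, and variables do not carry over. Pictures are saved under pics/ and viewed, at most 10 in all, crops included, and the job is handed in when it is done.

```bash
mkdir -p pics; ls; python3 - <<'E'
from cell import *
import cv2,numpy as np
for c in("scene","top"):
    im=capture(c); cv2.imwrite(f"pics/{c}0.png",im[:,:,::-1])
    p=camera_params(c); print(c,p["fx"],p["fy"],p["cx"],p["cy"],np.round(p["T"],3).tolist())
    for t in("box_a","blade","stand","crack_a","edge_a","mug","spool","punch","blade_grip"):
        try:print(t,[(round(float(d["conf"]),2),np.round(d["point"],3).tolist()) for d in recognise(c,t)[:4]])
        except Exception as e:print(t,e)
s=arm.observe();print(s)
E
```

```text
pics
scene 504.90252070311345 504.90252070311345 317.82865133199357 201.0609849778085 [[-0.259, 0.675, -0.691, 1.473], [0.966, 0.182, -0.184, 0.354], [0.001, -0.716, -0.699, 0.994], [0.0, 0.0, 0.0, 1.0]]
box_a [(0.74, [0.615, 0.232, 0.074]), (0.68, [0.591, -0.257, 0.076])]
blade [(0.64, [0.548, -0.025, 0.093])]
stand [(0.74, [0.574, -0.011, 0.054])]
crack_a [(0.93, [0.591, -0.259, 0.074]), (0.57, [0.612, 0.233, 0.073])]
edge_a [(0.92, [0.577, 0.21, 0.075]), (0.84, [0.566, -0.29, 0.079])]
mug [(0.67, [0.424, 0.508, 0.071]), (0.52, [0.548, -0.025, 0.092]), (0.21, [0.612, 0.234, 0.069])]
spool [(0.87, [0.733, 0.065, 0.044])]
punch [(0.93, [0.705, -0.071, 0.036])]
blade_grip [(0.56, [0.549, -0.02, 0.095])]
top 475.2813978739649 475.2813978739649 320.149625476372 188.9516393713317 [[0.002, -0.998, 0.069, 0.453], [-1.0, -0.001, 0.008, 0.105], [-0.008, -0.069, -0.998, 1.578], [0.0, 0.0, 0.0, 1.0]]
box_a [(0.8, [0.564, -0.269, 0.075]), (0.71, [0.571, 0.23, 0.072])]
blade [(0.37, [0.537, -0.027, 0.117])]
stand [(0.93, [0.534, -0.023, 0.062])]
crack_a [(0.93, [0.556, -0.267, 0.075]), (0.66, [0
[... 477 characters left out ...]
-5.67297901e-02]), 'qd': array([ 8.90474232e-04,  9.28629343e-05, -1.81423178e-03, -5.50772797e-04,
       -2.23345291e-03, -1.12755995e-05]), 'joint_torque': array([-8.55519193e-04, -4.46208572e+01, -4.06515849e+01,  6.98298379e-02,
        1.94133504e-02, -2.59911593e-05]), 'position': array([0.1869303 , 0.57013118, 0.22263493]), 'orientation': array([[-9.50240257e-01,  3.11517983e-01,  1.16652530e-06],
       [ 3.11517983e-01,  9.50240256e-01, -4.26493385e-05],
       [-1.43945152e-05, -4.01637247e-05, -9.99999999e-01]]), 'force': array([ 0.43437069,  1.04336726, -0.17825217]), 'moment': array([-0.02756045, -0.01314738, -0.0216575 ]), 'grasp_force': 0.0, 'grip_width': 0.08786567349692732}
```

View pics/top0.png

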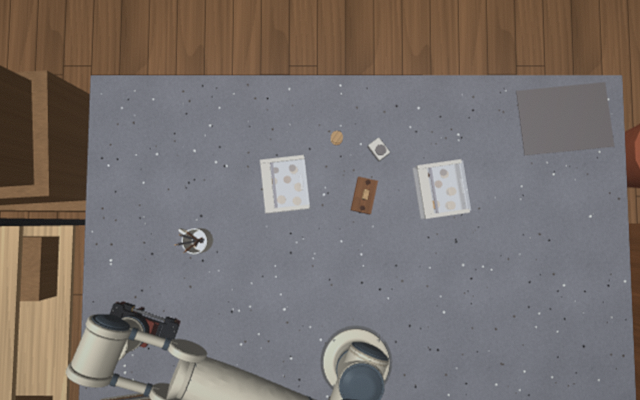

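View pics/scene0.png

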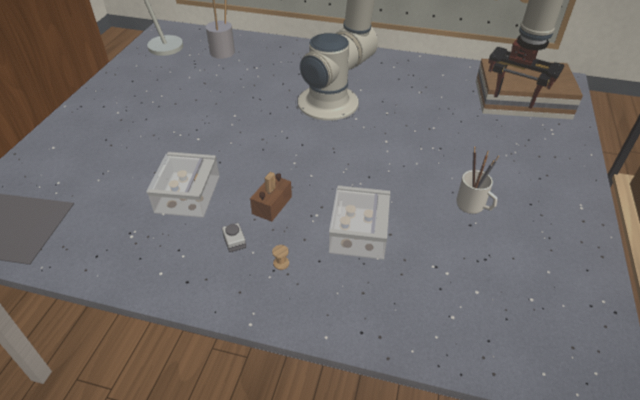

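Top view: up is +x and left is +y. The boxes are at about (285,184) and (443,189), and the stand is at (364,195). I'll enlarge these and fit the outlines.

```bash
cat > h.py <<'E'
import numpy as np,cv2
from cell import *
def ray(c,uv,z):
    p=camera_params(c);T=p["T"];uv=np.atleast_2d(uv).astype(float)
    d=np.c_[(uv[:,0]-p["cx"])/p["fx"],(uv[:,1]-p["cy"])/p["fy"],np.ones(len(uv))]@T[:3,:3].T
    o=T[:3,3];return o+d*((z-o[2])/d[:,2])[:,None]
def proj(c,P):
    p=camera_params(c);T=p["T"];q=(np.atleast_2d(P)-T[:3,3])@T[:3,:3]
    return np.c_[q[:,0]/q[:,2]*p["fx"]+p["cx"],q[:,1]/q[:,2]*p["fy"]+p["cy"]]
E
python3 - <<'E'
from h import *
for c in("top","scene"):
    im=capture(c)
    if c=="top":
        A=[cv2.resize(im[y:y+75,x:x+75],(400,400),interpolation=cv2.INTER_CUBIC) for x,y in((248,148),(406,150))]
        st=cv2.resize(im[170:220,340:390],(200,200),interpolation=cv2.INTER_CUBIC)
        top=np.hstack(A)
    else:
        B=[cv2.resize(im[y:y+80,x:x+80],(200,200),interpolation=cv2.INTER_CUBIC) for x,y in((145,145),(320,180),(240,160))]
        cv2.imwrite("pics/crop.png",np.vstack([top,np.hstack([st]+B)])[:,:,::-1])
    for t,z in(("box_a",.08),("stand",.06),("blade",.052+.06),("edge_a",.076),("crack_a",.076)):
        for s in silhouettes(c,t)[:2]:
            m=s["region"].astype(np.uint8);n=np.argwhere(m)[:,::-1]
            if len(n)<5: print(t,len(n));continue
            W=ray(c,n,z)[:,:2]*1000
            r=cv2.minAreaRect(W.astype(np.float32));print(c,t,round(float(s["conf"]),2),len(n),np.round(r[0]),np.round(r[1]),round(r[2],1),n.mean(0).round(1))
E
```

```text
top box_a 0.95 2764 [ 560. -266.] [175. 162.] 8.0 [441.7 188.3]
top box_a 0.9 2405 [574. 229.] [173. 142.] 6.1 [284.9 183.7]
top stand 0.8 726 [540. -22.] [ 71. 115.] 76.5 [363.7 194.7]
top blade 0.51 65 [539. -23.] [19. 33.] 78.4 [365.5 193.9]
top edge_a 0.64 1532 [ 563. -291.] [145. 108.] 8.6 [449.2 187.4]
top edge_a 0.62 1656 [577. 214.] [154. 114.] 6.2 [289.7 182.8]
top crack_a 0.97 2332 [574. 229.] [172. 141.] 5.6 [284.8 183.7]
top crack_a 0.68 2601 [ 562. -267.] [168. 160.] 8.2 [441.6 187.8]
scene box_a 0.86 3665 [ 593. -255.] [244. 176.] 8.5 [183.3 184.6]
scene box_a 0.71 3965 [606. 229.] [241. 146.] 5.6 [359.  222.4]
scene stand 0.82 1132 [559. -17.] [ 95. 168.] 78.0 [270.3 199.2]
scene stand 0.51 488 [726. -61.] [90. 47.] 34.6 [233.  237.5]
scene blade 0.72 155 [563. -19.] [70. 24.] 18.6 [269.6 181.8]
scene edge_a 0.7 1134 [576. -10.] [ 94. 165.] 77.7 [270.7 199.2]
scene edge_a 0.66 1720 [573. 209.] [148. 111.] 5.7 [353.9 211.6]
scene crack_a 0.82 3816 [603. 229.] [237. 142.] 6.5 [358.8 222.6]
scene crack_a 0.62 3692 [ 590. -258.] [245. 179.] 9.4 [183.2 184.8]
```

View pics/crop.png

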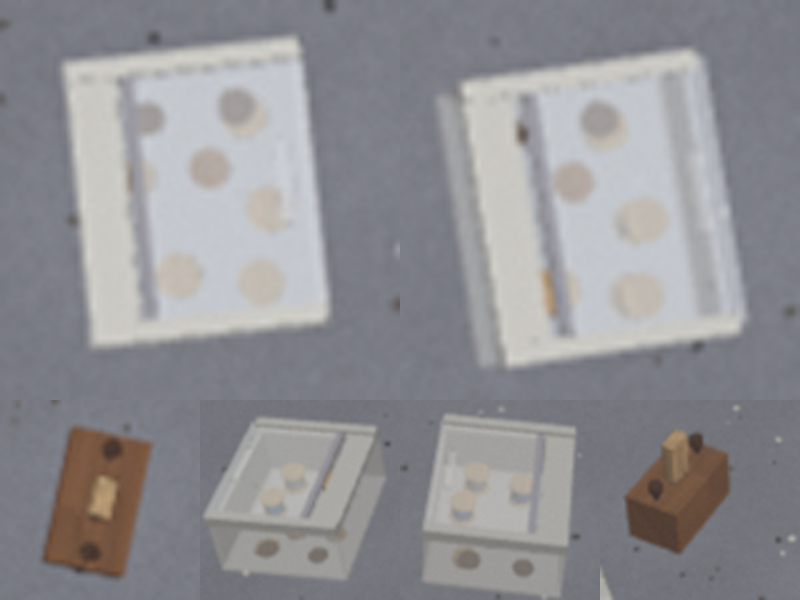

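The right box (y ≈ -0.27) seems to show contents through its crack, for example the orange patch at (549,290) in the crop. Next I'll fit the poses to the outlines and measure brightness profiles across both cracks.

```bash
cat >> h.py <<'E'
from scipy.optimize import minimize
def corners(L,W,z0,z1,cx=0,cy=0):
    return np.array([[cx+sx*L/2,cy+sy*W/2,z] for sx in(-1,1) for sy in(-1,1) for z in(z0,z1)])
def place(P,q):
    c,s=np.cos(q[2]),np.sin(q[2]);return P@np.array([[c,s,0],[-s,c,0],[0,0,1]])+[q[0],q[1],0]
def fit(parts,masks,q0):
    # area mismatch at 8x supersampling around mask
    def render(c,q,S=8):
        m=np.zeros((400,640),np.float32)
        x0,y0,x1,y1=boxes[c]
        b=np.zeros(((y1-y0)*S,(x1-x0)*S),np.uint8)
        for P in parts:
            uv=(proj(c,place(P,q))+.5-[x0,y0])*S
            cv2.fillConvexPoly(b,cv2.convexHull(np.round(uv*16).astype(np.int32)),1,shift=4)
        m[y0:y1,x0:x1]=cv2.resize(b.astype(np.float32),(x1-x0,y1-y0),interpolation=cv2.INTER_AREA);return m
    boxes={}
    for c,m in masks.items():
        n=np.argwhere(m);a,b=n.min(0),n.max(0);boxes[c]=(b*0+a)[::-1].tolist()+b[::-1].tolist();B=boxes[c];boxes[c]=[B[0]-12,B[1]-12,B[2]+13,B[3]+13]
    f=lambda q:sum(np.abs(render(c,q)-m).sum()/m.sum() for c,m in masks.items())
    r=minimize(f,q0,method="Nelder-Mead",options=dict(initial_simplex=np.array(q0)+np.array([[0,0,0],[.01,0,0],[0,.01,0],[0,0,.06]]),xatol=1e-4,fatol=1e-5));return r.x,r.fun
E
python3 - <<'E'
from h import *
im={c:capture(c) for c in("top","scene")}
def masks(t,near):
    o={}
    for c in im:
        for s in silhouettes(c,t):
            if abs(ray(c,np.argwhere(s["region"])[:,::-1].mean(0),.07)[0,1]-near)<.08: o[c]=s["region"].astype(np.float32);break
    return o
bx=[corners(.17,.14,0,.08)]
st=[corners(.11,.064,0,.06),corners(.03,.016,.06,.112),corners(.018,.018,.06,.086,.042),corners(.018,.018,.06,.086,-.042)]
Q={}
for n,t,p,q0 in(("R","box_a",bx,[.56,-.27,.14]),("L","box_a",bx,[.574,.229,.1]),("S","stand",st,[.54,-.022,-.22])):
    M=masks(t,q0[1])
    for sub in(M,)+tuple({c:M[c]} for c in M): 
        q,f=fit(p,sub,q0);print(n,list(sub),q.round(4),round(f,3))
        if sub is M:Q[n]=q
for n in "RL":
    for c in im:
        q=Q[n];ys=np.arange(.025,.076,.0015);I=im[c].astype(np.float32)
        pr=[]
        for y in ys:
            P=place(np.c_[np.linspace(-.065,.065,60),np.full(60,y),np.full(60,.076)],q);uv=proj(c,P).astype(np.float32)
            pr.append(cv2.remap(I,uv[None,:,0],uv[None,:,1],cv2.INTER_CUBIC)[0].mean(0))
        print(n,c,[(round(y*1000,1),*map(int,v)) for y,v in zip(ys,pr)])
np.save("Q.npy",[Q[k] for k in"RLS"])
E
```

```text
R ['top', 'scene'] [ 0.5604 -0.2752  0.1446] 0.073
R ['top'] [ 0.5614 -0.2744  0.1391] 0.035
R ['scene'] [ 0.559  -0.2765  0.1441] 0.026
L ['top', 'scene'] [0.5744 0.229  0.089 ] 0.112
L ['top'] [0.5751 0.2313 0.1067] 0.036
L ['scene'] [0.5725 0.2258 0.1167] 0.032
S ['top', 'scene'] [ 0.5412 -0.0257 -0.2157] 0.436
S ['top'] [ 0.5408 -0.0245 -0.2149] 0.15
S ['scene'] [ 0.5399 -0.0291 -0.1984] 0.228
R top [(np.float64(25.0), 194, 195, 197), (np.float64(26.5), 194, 196, 198), (np.float64(28.0), 192, 193, 196), (np.float64(29.5), 184, 185, 189), (np.float64(31.0), 173, 173, 179), (np.float64(32.5), 162, 162, 170), (np.float64(34.0), 154, 154, 163), (np.float64(35.5), 149, 148, 157), (np.float64(37.0), 146, 145, 152), (np.float64(38.5), 147, 145, 149), (np.float64(40.0), 152, 149, 151), (np.float64(41.5), 160, 157, 155), (np.float64(43.0), 170, 166, 163), (np.float64(44.5), 182, 178, 174), (np.float64(46.0), 192, 189, 185), (np.float64(47.5), 198, 196, 191), (np.float64(49.0), 201, 199, 194), (np.float64(50.5), 202, 200, 195), (np.float64(52.0), 201, 200, 195), (np.float64(53.5), 201, 199
[... 3392 characters left out ...]
 (np.float64(46.0), 169, 167, 163), (np.float64(47.5), 169, 167, 163), (np.float64(49.0), 169, 167, 163), (np.float64(50.5), 169, 167, 163), (np.float64(52.0), 169, 167, 163), (np.float64(53.5), 169, 167, 163), (np.float64(55.0), 169, 167, 163), (np.float64(56.5), 168, 167, 163), (np.float64(58.0), 168, 167, 163), (np.float64(59.5), 168, 167, 163), (np.float64(61.0), 169, 167, 163), (np.float64(62.5), 169, 168, 163), (np.float64(64.0), 169, 168, 164), (np.float64(65.5), 167, 166, 162), (np.float64(67.0), 158, 158, 155), (np.float64(68.5), 144, 144, 145), (np.float64(70.0), 130, 131, 135), (np.float64(71.5), 121, 123, 129), (np.float64(73.0), 118, 119, 126), (np.float64(74.5), 117, 118, 125)]
```

The right-hand box has the wider, darker crack, with warm-coloured contents showing through, so I'll try that one first. I'm fetching the blade now, starting with a move to above the stand.

```bash
python3 -m crank '[60,17.7,-29.8,0,0,0,0.0053, 60,17.7,-29.8,0,0,0,0.0053, 60,17.7,-29.8,0,0,0,0.0053, 60,17.7,-29.8,0,0,0,0.0053, 60,17.7,-29.8,0,0,0,0.0053, 60,17.7,-29.8,0,0,0,0.0053, 60,17.7,-29.8,0,0,0,0.0053, 60,17.7,-29.8,0,0,0,0.0053, 60,17.7,-29.8,0,0,0,0.0053, 60,17.7,-29.8,0,0,0,0.0053, 60,17.7,-29.8,0,0,0,0.0053, 60,17.7,-29.8,0,0,0,0.0053, 60,17.7,-29.8,0,0,0,0.0053, 60,17.7,-29.8,0,0,0,0.0053, 60,17.7,-29.8,0,0,0,0.0053, 60,17.7,-29.8,0,0,0,0.0053, 60,17.7,-29.8,0,0,0,0.0053, 60,17.7,-29.8,0,0,0,0.0053, 60,17.7,-29.8,0,0,0,0.0053, 60,17.7,-29.8,0,0,0,0.0053]' 10
```

```text
clock: 3.67
position: [0.5415, -0.0276, 0.2228]
orientation: [[-0.978, 0.209, 0.001], [0.209, 0.978, 0.0], [-0.001, 0.0, -1.0]]
force: [0.0, 0.6, 0.0]
grip_width: 0.0596
grasp_force: 0.0
```

```bash
python3 -m crank '[60,0,0,-35,0,0,0, 60,0,0,-35,0,0,0, 60,0,0,-35,0,0,0, 60,0,0,-30,0,0,0, 60,0,0,-16.8,0,0,0, 60,0,0,0,0,0,0, 30,0,0,0,0,0,0, 30,0,0,0,0,0,0]' 10
python3 - <<'E'
from h import *
im=capture("scene");cv2.imwrite("pics/g1.png",cv2.resize(im[130:230,210:340],(780,600),interpolation=cv2.INTER_CUBIC)[:,:,::-1])
E
```

```text
clock: 4.33
position: [0.5418, -0.0259, 0.0728]
orientation: [[-0.978, 0.209, 0.003], [0.209, 0.978, -0.0], [-0.003, 0.0, -1.0]]
force: [0.3, 0.1, 0.3]
grip_width: 0.0501
grasp_force: 0.0
```

View pics/g1.png

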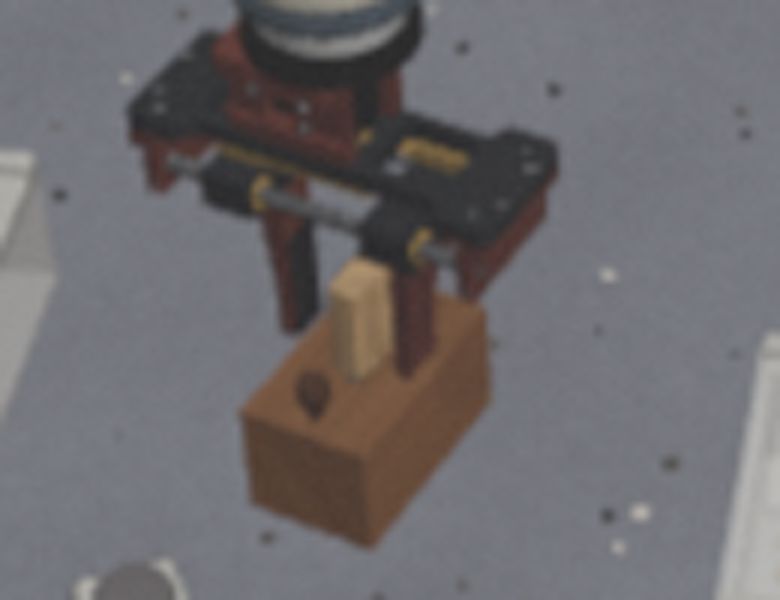

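The handle at (360,320) stands between the fingers, slightly closer to the +y one. Closing slowly.

```bash
python3 -m crank '[28,0,0,-1.5,0,0,0, 22,0,0,0,0,0,0, 20,0,0,0,0,0,0, 20,0,0,0,0,0,0]' 8;  python3 -m crank '[19,0,0,0,0,0,0,18,0,0,0,0,0,0,17,0,0,0,0,0,0,17,0,0,0,0,0,0]' 8
```

```text
clock: 4.72
position: [0.5412, -0.0259, 0.0699]
orientation: [[-0.978, 0.209, 0.001], [0.209, 0.978, -0.0], [-0.001, 0.0, -1.0]]
force: [0.0, -0.8, 0.8]
grip_width: 0.0213
grasp_force: 0.0
clock: 5.05
position: [0.5409, -0.0258, 0.0693]
orientation: [[-0.978, 0.209, -0.0], [0.209, 0.978, 0.0], [0.0, 0.0, -1.0]]
force: [0.1, -0.2, 0.1]
grip_width: 0.0169
grasp_force: 0.1
```

```bash
python3 -m crank '[12,0,0,0,0,0,0,12,0,0,0,0,0,0,12,0,0,0,0,0,0]' 30; python3 -m crank '[12,0,0,8,0,0,0,12,0,0,15,0,0,0,12,0,0,25,0,0,0,12,0,0,25,0,0,0,12,0,0,17,0,0,0,12,0,0,0,0,0,0,12,0,0,0,0,0,0]'
python3 -c "
from h import *
Q=np.load('Q.npy');q=[*Q[0][:2],.142]
print(place(np.array([[-.052,.0375,0],[.052,.0375,0]]),q))"
```

```text
clock: 5.3
position: [0.5409, -0.0258, 0.0693]
orientation: [[-0.978, 0.209, -0.0], [0.209, 0.978, 0.0], [0.0, 0.0, -1.0]]
force: [0.3, 1.5, 0.3]
grip_width: 0.0155
grasp_force: 30.0
clock: 5.88
position: [0.5415, -0.026, 0.1604]
orientation: [[-0.978, 0.209, 0.002], [0.209, 0.978, -0.0], [-0.002, 0.0, -1.0]]
force: [0.9, -0.1, -1.6]
grip_width: 0.0161
grasp_force: 30.0
[[ 0.50361847 -0.24548146  0.        ]
 [ 0.60657171 -0.23076304  0.        ]]
```

```bash
python3 -m crank '[12,-4.5,-27.4,0,0,0,0.044,12,-4.5,-27.4,0,0,0,0.044,12,-4.5,-27.4,0,0,0,0.044,12,-4.5,-27.4,0,0,0,0.044,12,-4.5,-27.4,0,0,0,0.044,12,-4.5,-27.4,0,0,0,0.044,12,-4.5,-27.4,0,0,0,0.044,12,-4.5,-27.4,0,0,0,0.044,12,0,0,-14,0,0,0,12,0,0,-8,0,0,0,12,0,0,0,0,0,0,12,0,0,0,0,0,0]'
python3 - <<'E'
from h import *
im=capture("scene");cv2.imwrite("pics/g2.png",cv2.resize(im[130:220,130:250],(800,600),interpolation=cv2.INTER_CUBIC)[:,:,::-1])
E
```

```text
clock: 6.88
position: [0.5043, -0.2435, 0.1352]
orientation: [[-0.99, -0.141, -0.003], [-0.141, 0.99, 0.002], [0.003, 0.003, -1.0]]
force: [-0.0, -0.6, -0.9]
grip_width: 0.0158
grasp_force: 30.0
```

View pics/g2.png

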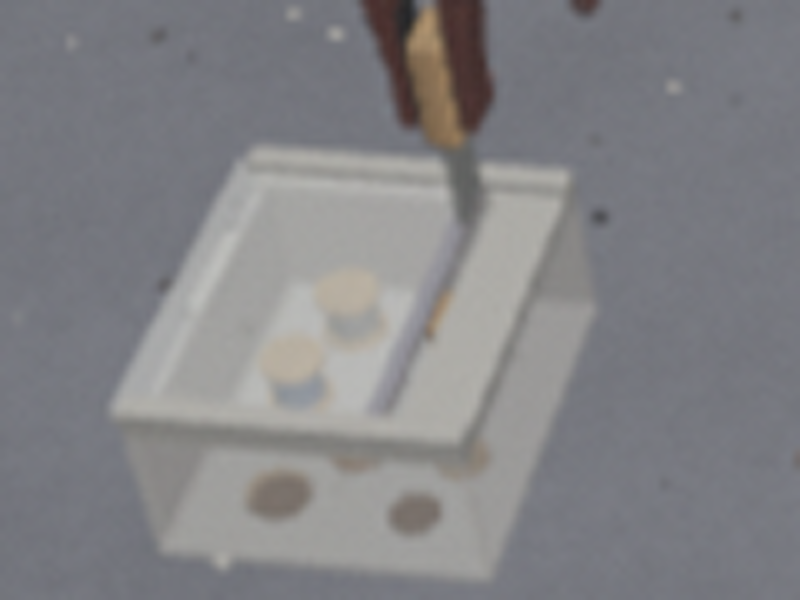

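The blade tip is at about (463,225), right over the crack. I'm lowering it gently and watching the forces.

```bash
python3 -m crank '[12,0,0,-2,0,0,0,12,0,0,-2,0,0,0,12,0,0,-1,0,0,0,12,0,0,0,0,0,0,12,0,0,0,0,0,0]'; python3 -m crank '[12,0,0,-1.5,0,0,0,12,0,0,-1.5,0,0,0,12,0,0,-1,0,0,0,12,0,0,0,0,0,0]'
```

```text
clock: 7.35
position: [0.505, -0.2449, 0.1325]
orientation: [[-0.99, -0.141, 0.0], [-0.141, 0.99, -0.0], [-0.0, -0.0, -1.0]]
force: [-0.6, 0.8, -0.4]
grip_width: 0.0158
grasp_force: 30.0
clock: 7.68
position: [0.5048, -0.245, 0.1279]
orientation: [[-0.99, -0.141, -0.0], [-0.141, 0.99, 0.0], [0.0, 0.0, -1.0]]
force: [-0.9, 0.2, -1.0]
grip_width: 0.0158
grasp_force: 30.0
```

```bash
python3 -m crank '[12,0,0,-1,0,0,0,12,0,0,-1,0,0,0,12,0,0,0,0,0,0]'; python3 -m crank '[12,0,0,-1,0,0,0,12,0,0,-1,0,0,0,12,0,0,0,0,0,0]'
```

```text
clock: 7.93
position: [0.505, -0.2451, 0.1272]
orientation: [[-0.99, -0.141, 0.001], [-0.141, 0.99, -0.0], [-0.001, -0.001, -1.0]]
force: [-1.4, 0.3, 4.3]
grip_width: 0.0161
grasp_force: 30.0
clock: 8.18
position: [0.5051, -0.2451, 0.1271]
orientation: [[-0.99, -0.141, 0.002], [-0.141, 0.99, -0.001], [-0.002, -0.001, -1.0]]
force: [-3.5, 2.8, 11.7]
grip_width: 0.016
grasp_force: 30.0
```

```bash
python3 -c "
from cell import *;s=arm.observe();print(s['force'],s['moment'])"; python3 -m crank '[12,0,0,2,0,0,0,12,0,0,2,0,0,0,12,0,0,1,0,0,0,12,0,0,0,0,0,0]'; python3 - <<'E'
from h import *
s=arm.observe();print(s['force'],s['moment'])
im=capture("scene");cv2.imwrite("pics/g3.png",cv2.resize(im[150:200,180:240],(720,600),interpolation=cv2.INTER_CUBIC)[:,:,::-1])
p=s['position'];R=s['orientation']
for dz in(-9.3,-51.3):
  for dx in(-12,12):
    for dy in (-2,2):
      P=p+R[:,0]*dx/1e3+R[:,1]*dy/1e3+[0,0,dz/1e3];print(dz,dx,dy,((proj("scene",P)[0]+.5-[180,150])*12).round())
E
```

```text
[-3.50279557  2.78459473 11.7379758 ] [0.570445   1.06311099 0.01212071]
clock: 8.52
position: [0.5049, -0.245, 0.1291]
orientation: [[-0.99, -0.141, -0.0], [-0.141, 0.99, 0.0], [0.0, 0.0, -1.0]]
force: [0.2, 0.3, -0.3]
grip_width: 0.0159
grasp_force: 30.0
[ 0.1700589   0.30339608 -0.29710455] [ 0.03010883 -0.01890911  0.05820139]
-9.3 -12 -2 [201.  58.]
-9.3 -12 2 [218.  59.]
-9.3 12 -2 [231.  -8.]
-9.3 12 2 [248.  -6.]
-51.3 -12 -2 [231. 198.]
-51.3 -12 2 [248. 200.]
-51.3 12 -2 [260. 133.]
-51.3 12 2 [277. 134.]
```

View pics/g3.png

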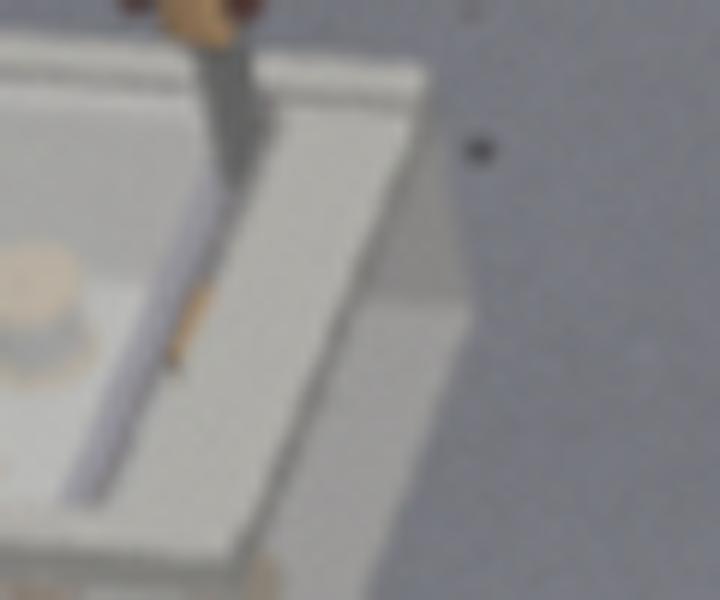

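In the picture the blade's lower end at (213–245,190) overlaps the trim a little, so the tip landed on the door's edge. I'll shift +y by 1.3 mm and probe again.

```bash
python3 -m crank '[12,-0.2,1.3,0,0,0,0,12,0,0,-2,0,0,0,12,0,0,-1,0,0,0,12,0,0,-1,0,0,0,12,0,0,-1,0,0,0,12,0,0,0,0,0,0]'
```

```text
clock: 9.07
position: [0.5049, -0.2437, 0.1268]
orientation: [[-0.99, -0.141, 0.002], [-0.141, 0.99, -0.001], [-0.002, -0.001, -1.0]]
force: [-2.7, 1.4, 10.5]
grip_width: 0.0161
grasp_force: 30.0
```

```bash
python3 -m crank '[12,0,0,-1,0,0,0,12,0,0,-0.5,0,0,0,12,0,0,0,0,0,0]'
```

```text
clock: 9.32
position: [0.505, -0.2437, 0.1266]
orientation: [[-0.99, -0.141, 0.003], [-0.141, 0.99, -0.001], [-0.002, -0.002, -1.0]]
force: [-5.4, 3.5, 15.5]
grip_width: 0.0156
grasp_force: 30.0
```

```bash
python3 -m crank '[12,0,0,2,0,0,0,12,0,0,3,0,0,0,12,-0.2,1.3,0,0,0,0,12,0,0,-1,0,0,0,12,0,0,-1,0,0,0,12,0,0,-1,0,0,0,12,0,0,-1,0,0,0,12,0,0,-0.5,0,0,0,12,0,0,0,0,0,0]'
```

```text
clock: 10.07
position: [0.5044, -0.2424, 0.1229]
orientation: [[-0.99, -0.141, -0.001], [-0.141, 0.99, 0.0], [0.001, 0.0, -1.0]]
force: [-0.1, 0.8, -0.1]
grip_width: 0.016
grasp_force: 30.0
```

```bash
python3 -m crank '[12,0,0,4,0,0,0,12,0,0,1,0,0,0,12,0,0,0,0,0,0,12,0,0,0,0,0,0]';python3 - <<'E'
from h import *
s=arm.observe();p=s['position'];R=s['orientation'];print(p)
im=np.mean([capture("scene").astype(float) for _ in range(3)],0)
q=[*np.load('Q.npy')[0][:2],.142]
S=14
cv2.imwrite("pics/g4.png",cv2.resize(im[156:196,184:236].astype(np.uint8),None,fx=S,fy=S,interpolation=cv2.INTER_CUBIC)[:,:,::-1])
for x in(-30,-15,0,15,30,45):
  ys=np.arange(24,48,1.);P=place(np.c_[np.full(24,x),ys,np.full(24,76.)]/1e3*[1,1,1],q);uv=proj("scene",P).astype(np.float32)
  print(x,ys[0],cv2.remap(im.astype(np.float32),uv[None,:,0],uv[None,:,1],cv2.INTER_CUBIC)[0].mean(1).astype(int))
c=lambda P:((proj("scene",P)+.5-[184,156])*S).round().tolist()
for y in(33,35,37,39,41):print(y,c(place(np.array([[-.065,y/1e3,.076],[.05,y/1e3,.076]]),q)))
for dx,dy in((-12,-2),(-12,2),(12,2)):print(dx,dy,c(p+R[:,0]*dx/1e3+R[:,1]*dy/1e3-[0,0,.0513]))
E
```

```text
clock: 10.4
position: [0.5047, -0.2425, 0.1287]
orientation: [[-0.99, -0.141, 0.001], [-0.141, 0.99, -0.0], [-0.001, -0.0, -1.0]]
force: [0.0, -0.9, -0.3]
grip_width: 0.0158
grasp_force: 30.0
[ 0.50469067 -0.24254387  0.12874639]
-30 24.0 [162 159 157 154 151 150 148 146 144 140 134 130 129 130 135 143 151 158
 165 168 169 171 171 170]
-15 24.0 [161 159 156 153 152 150 148 147 143 136 130 125 123 124 131 140 150 159
 164 168 171 171 170 170]
0 24.0 [180 175 168 162 156 152 150 145 140 136 131 127 127 129 134 141 149 157
 164 168 169 170 171 170]
15 24.0 [180 176 170 162 157 153 149 147 145 138 131 125 119 116 120 130 143 157
 164 168 171 172 171 171]
30 24.0 [179 173 166 160 156 151 150 149 144 137 133 134 139 148 155 161 167 170
 170 171 171 171 171 171]
45 24.0 [182 178 172 166 159 155 152 147 144 141 136 132 133 141 150 160 165 168
 171 171 170 170 170 171]
33 [[239.0, 69.0], [68.0, 452.0]]
35 [[249.0, 70.0], [78.0, 453.0]]
37 [[258.0, 71.0], [88.0, 454.0]]
39 [[268.0, 71.0], [98.0, 455.0]]
41 [[278.0, 72.0], [109.0, 456.0]]
-12 -2 [[226.0, 150.0]]
-12 2 [[245.0, 151.0]]
12 2 [[279.0, 75.0]]
```

View pics/g4.png

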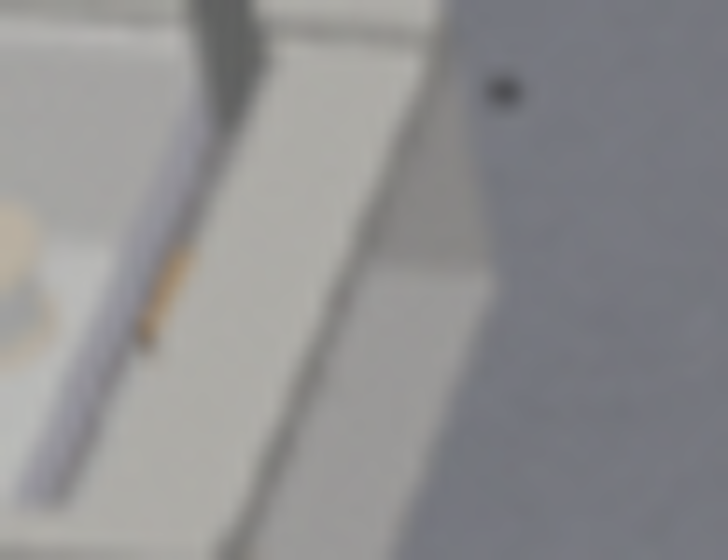

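On the last probe the tip went down to about 71.6 mm, below the 76 mm top face, with no force. So this crack takes the blade. Inserting.

```bash
python3 -m crank '[12,0,0.3,0,0,0,0,12,0,0,-3,0,0,0,12,0,0,-4,0,0,0,12,0,0,-4,0,0,0,12,0,0,0,0,0,0]'
```

```text
clock: 10.97
position: [0.504, -0.2418, 0.1158]
orientation: [[-0.99, -0.141, -0.002], [-0.141, 0.99, 0.001], [0.002, 0.001, -1.0]]
force: [-0.3, 0.2, -1.3]
grip_width: 0.0155
grasp_force: 30.0
```

```bash
python3 -m crank '[12,0,0,-5,0,0,0,12,0,0,-5,0,0,0,12,0,0,-5,0,0,0,12,0,0,-5,0,0,0,12,0,0,-4,0,0,0,12,0,0,-3,0,0,0,12,0,0,0,0,0,0,12,0,0,0,0,0,0]'
```

```text
clock: 11.63
position: [0.5044, -0.2421, 0.0901]
orientation: [[-0.99, -0.141, -0.0], [-0.141, 0.99, 0.0], [0.0, 0.0, -1.0]]
force: [0.5, 0.5, -0.0]
grip_width: 0.0162
grasp_force: 30.0
```

```bash
python3 -m crank '[12,0,0,-1.5,0,0,0,12,0,0,-1.5,0,0,0,12,0,0,0,0,0,0]'; python3 -m crank '[12,0,0,-1,0,0,0,12,0,0,-0.5,0,0,0,12,0,0,0,0,0,0]'
```

```text
clock: 11.88
position: [0.5045, -0.2421, 0.0872]
orientation: [[-0.99, -0.141, -0.0], [-0.141, 0.99, 0.0], [0.0, 0.0, -1.0]]
force: [1.0, -0.4, -0.7]
grip_width: 0.0158
grasp_force: 30.0
clock: 12.13
position: [0.5045, -0.2421, 0.0857]
orientation: [[-0.99, -0.141, -0.0], [-0.141, 0.99, 0.0], [0.0, 0.0, -1.0]]
force: [0.2, 0.0, -1.2]
grip_width: 0.016
grasp_force: 30.0
```

```bash
python3 -m crank '[12,0,0,-0.5,0,0,0,12,0,0,-0.5,0,0,0,12,0,0,0,0,0,0]';  python3 -m crank '[12,0,0,-0.5,0,0,0,12,0,0,0,0,0,0]'
```

```text
clock: 12.38
position: [0.5046, -0.2422, 0.0853]
orientation: [[-0.99, -0.141, 0.0], [-0.141, 0.99, -0.0], [-0.0, -0.0, -1.0]]
force: [-0.7, 0.4, 1.9]
grip_width: 0.0162
grasp_force: 30.0
clock: 12.55
position: [0.5046, -0.2422, 0.0853]
orientation: [[-0.99, -0.141, 0.001], [-0.141, 0.99, -0.0], [-0.0, -0.0, -1.0]]
force: [-2.7, 0.8, 4.4]
grip_width: 0.0159
grasp_force: 30.0
```

The handle now rests on the top. I'll ease off slightly and slide along the crack in short stretches, watching the side force.

```bash
python3 -m crank '[12,0,0,1,0,0,0,12,4,0.5,0,0,0,0,12,4,0.6,0,0,0,0,12,4,0.6,0,0,0,0,12,4,0.5,0,0,0,0,12,0,0,0,0,0,0,12,0,0,0,0,0,0]'
```

```text
clock: 13.13
position: [0.5213, -0.2399, 0.0853]
orientation: [[-0.99, -0.141, 0.001], [-0.141, 0.99, -0.0], [-0.001, -0.0, -1.0]]
force: [0.9, 0.5, 1.3]
grip_width: 0.0155
grasp_force: 30.0
```

```bash
python3 -m crank '[12,4,0.5,0,0,0,0,12,4,0.6,0,0,0,0,12,4,0.6,0,0,0,0,12,4,0.5,0,0,0,0,12,0,0,0,0,0,0,12,0,0,0,0,0,0]'
```

```text
clock: 13.63
position: [0.5372, -0.2376, 0.0853]
orientation: [[-0.99, -0.141, 0.001], [-0.141, 0.99, 0.0], [-0.001, -0.0, -1.0]]
force: [0.4, 0.2, 1.5]
grip_width: 0.0157
grasp_force: 30.0
```

```bash
python3 -m crank '[12,4,0.5,0,0,0,0,12,4,0.6,0,0,0,0,12,4,0.6,0,0,0,0,12,4,0.5,0,0,0,0,12,0,0,0,0,0,0,12,0,0,0,0,0,0]'
```

```text
clock: 14.13
position: [0.5533, -0.2354, 0.0853]
orientation: [[-0.99, -0.141, 0.001], [-0.141, 0.99, 0.0], [-0.001, -0.0, -1.0]]
force: [1.2, 0.1, 0.8]
grip_width: 0.016
grasp_force: 30.0
```

```bash
python3 -m crank '[12,4,0.5,0,0,0,0,12,4,0.6,0,0,0,0,12,4,0.6,0,0,0,0,12,4,0.5,0,0,0,0,12,0,0,0,0,0,0,12,0,0,0,0,0,0]'
```

```text
clock: 14.63
position: [0.5693, -0.2332, 0.0854]
orientation: [[-0.99, -0.141, 0.001], [-0.141, 0.99, -0.0], [-0.001, -0.0, -1.0]]
force: [0.3, -1.1, 0.9]
grip_width: 0.0159
grasp_force: 30.0
```

```bash
python3 -m crank '[12,4,0.5,0,0,0,0,12,4,0.6,0,0,0,0,12,4,0.6,0,0,0,0,12,4,0.5,0,0,0,0,12,0,0,0,0,0,0,12,0,0,0,0,0,0]'
```

```text
clock: 15.13
position: [0.5853, -0.231, 0.0854]
orientation: [[-0.99, -0.141, 0.001], [-0.141, 0.99, -0.0], [-0.001, -0.0, -1.0]]
force: [1.3, 0.2, -0.3]
grip_width: 0.016
grasp_force: 30.0
```

```bash
python3 -m crank '[12,4,0.5,0,0,0,0,12,4,0.6,0,0,0,0,12,4,0.6,0,0,0,0,12,4,0.5,0,0,0,0,12,0,0,0,0,0,0,12,0,0,0,0,0,0]'
```

```text
clock: 15.63
position: [0.6013, -0.2288, 0.0853]
orientation: [[-0.99, -0.141, 0.001], [-0.141, 0.99, 0.0], [-0.001, -0.0, -1.0]]
force: [1.9, 0.5, 1.0]
grip_width: 0.0156
grasp_force: 30.0
```

```bash
python3 -m crank '[12,3,0.4,0,0,0,0,12,2,0.3,0,0,0,0,12,0,0,0,0,0,0,12,0,0,0,0,0,0]' 5; python3 -m crank '[18,0,0,0,0,0,0,22,0,0,0,0,0,0,30,0,0,0,0,0,0,40,0,0,0,0,0,0,40,0,0,0,0,0,0]'
```

```text
clock: 15.97
position: [0.6056, -0.2282, 0.0853]
orientation: [[-0.99, -0.141, 0.0], [-0.141, 0.99, 0.0], [-0.0, 0.0, -1.0]]
force: [-2.2, 0.2, 1.4]
grip_width: 0.016
grasp_force: 5.0
clock: 16.38
position: [0.6055, -0.2282, 0.0852]
orientation: [[-0.99, -0.141, -0.0], [-0.141, 0.99, 0.0], [-0.0, 0.0, -1.0]]
force: [0.0, 0.7, 0.4]
grip_width: 0.038
grasp_force: 0.0
```

```bash
python3 -m crank '[40,0,0,6,0,0,0,40,0,0,15,0,0,0,40,0,0,25,0,0,0,40,0,0,30,0,0,0,40,0,0,30,0,0,0,40,-25,25,0,0,0,0,40,-25,25,0,0,0,0,40,-25,25,0,0,0,0,40,-25,25,0,0,0,0,40,0,0,0,0,0,0,40,0,0,0,0,0,0]'; python3 - <<'E'
from h import *
for c,(x,y) in(("scene",(130,140)),("top",(400,145))):
    im=capture(c);cv2.imwrite(f"pics/end_{c}.png",cv2.resize(im[y:y+85,x:x+110],(770,595),interpolation=cv2.INTER_CUBIC)[:,:,::-1])
print(recognise("scene","blade")[:2])
E
```

```text
clock: 17.3
position: [0.505, -0.1274, 0.1924]
orientation: [[-0.99, -0.142, 0.002], [-0.142, 0.99, -0.001], [-0.002, -0.001, -1.0]]
force: [0.6, -0.2, -1.1]
grip_width: 0.0398
grasp_force: 0.0
[{'point': [0.6119, -0.2263, 0.109], 'conf': 0.75}]
```

View pics/end_scene.png

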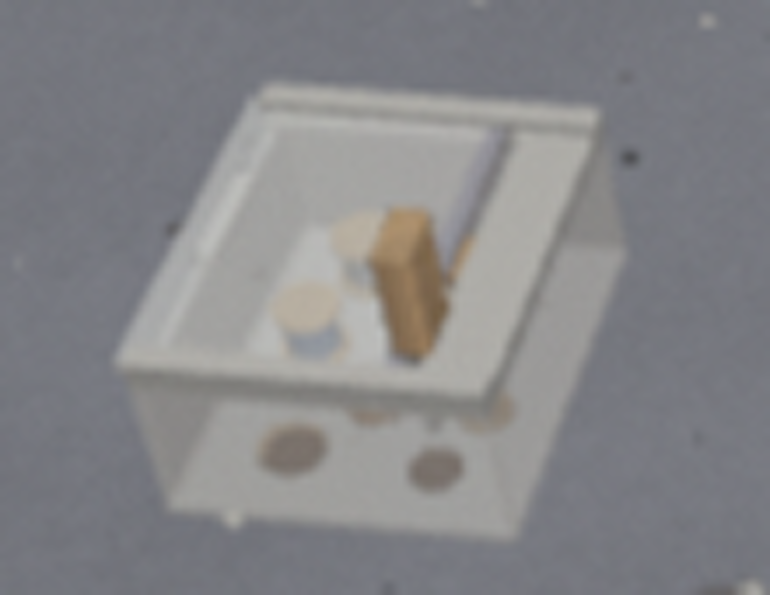

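View pics/end_top.png

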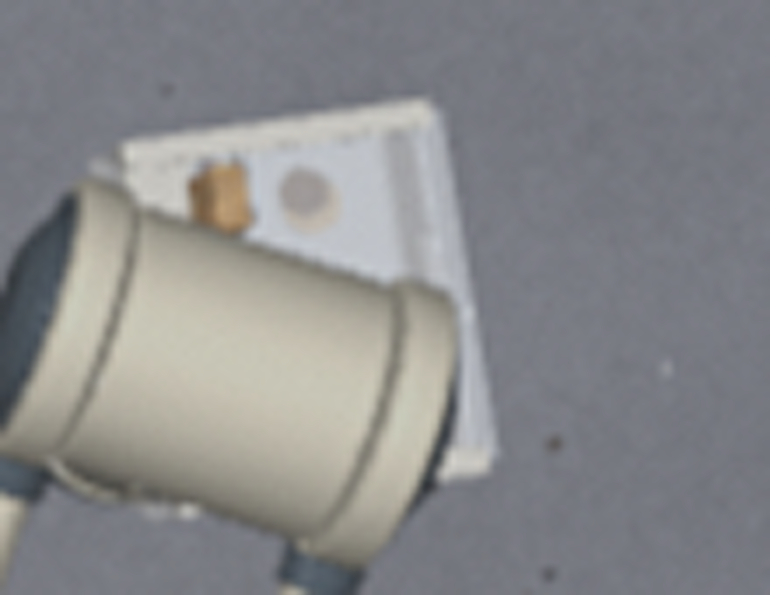

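The blade stands at (415,290) in the scene view near the far end. Its lean in the image matches the lean of a vertical in this view, and the gripper is clear. Handing in.

```bash
python3 -c "
from cell import *
print(arm.sign_off())"
```

```text
the job is handed in; nothing more can be done
None
```

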